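Close the enclosure: quarter-turn panel pressed on its seal

TASK

Pick up the loose metal cover panel and set it squarely over the raised neck of the grey enclosure, so that it rests on the springy rubber seal. Then turn its winged quarter-turn fastener until the slot in the wing, and the cross pin beneath it, lie in line with the enclosure's slot (along the long side), and press the panel down until its rim is fully home on the enclosure. Finish while still holding the panel pressed home with the gripper, and leave the screwdriver, glue bottle and pump unit alone.

Things in the scene. Friction and masses are not known exactly. Their poses are not given: they have to be found in the camera images.
- enclosure: Grey painted enclosure, fixed, 130 (its x) x 170 (its y) mm, flat top 50 mm high; origin under its centre, z up. On the top stands an aluminium neck, 81 (x) x 111 (y) mm, 17 mm tall, its upper 6 mm tapered inward by 3.5 mm as a lead-in, with a slot 11 (x) x 31 (y) mm in the middle.
- slot (a point): Centre of the slot mouth, at the top of the neck, 67 mm above the bench; the slot runs along the enclosure's y axis (long side).
- seal (a joint): Black rubber seal frame round the neck, 100 x 130 mm outside, standing 7 mm above the flat top; sprung, stays level and sinks straight down. Value: m it is pressed, 0 free, 0.007 flush with the flat top. 5 N just starts it, 12 N (panel's weight included) takes it flush.
- panel: Loose aluminium cover, a folded pan open below, 91 (its x) x 121 (its y) mm outside, 23 mm tall, 3 mm walls, 0.2-0.3 kg with its fastener; stands on its rim. Origin: centre of the rim's underside, z up. Fits over the neck with 2 mm play each side, long side along long side, either way round. Origin 57 mm above the bench when resting on the free seal, 50 mm when pressed home.
- wing (a point): Grip point of the quarter-turn fastener captive in the panel's middle, on its axis, 48 mm above the rim's underside. Steel wing 10 mm thick (its x), 40 mm long (its y), 27 to 56 mm above the rim, on a hub 26 mm across; a line slot in its top runs along it. Strong enough to lift and push the panel by; turning friction 0.08 N m, so it keeps its angle while carried.
- fastener (a joint): Angle of the wing relative to the panel (rad), + counter-clockwise from above; 0: along the panel's long side. Range -1.65 to 1.65, no stop or click at 0; starts at 0.75 to 1.4. A cross pin (24 x 5 mm) under the panel lies along the wing; on the free seal it clears the neck by 2 mm, and goes down into the slot only when in line with it.
- driver: Bystander: orange-handled screwdriver, 189 mm long, lying left of the work; origin under its middle.
- glue: Bystander: white glue bottle with a red tip, 38 mm in diameter, 116 mm tall, standing; origin under its middle.
- pump_unit: Bystander: black finished pump unit 46 x 155 x 46 mm, lying; origin under its middle.

How it is judged (in metres and radians):
On the way, in this order (a step that is already met when the one before it is completed fails the run):
1. the panel sits level over the neck, on the seal, its long side along the enclosure's (horizontal distance between panel and enclosure below 0.006 m and angle between the y axis of panel and the y axis of enclosure, either way round below 0.08 rad and angle between panel's own z axis and vertical below 0.06 rad and z of panel in the frame of enclosure between 0.046 and 0.06 m), for 0.2 s.
2. with the panel on the neck, the fastener is turned until wing and pin are in line with the slot (within 0.2 rad) (horizontal distance between panel and enclosure below 0.006 m and angle between the y axis of panel and the y axis of enclosure, either way round below 0.08 rad and angle between panel's own z axis and vertical below 0.06 rad and z of panel in the frame of enclosure between 0.046 and 0.061 m and angle between the y axis of wing and the y axis of enclosure, either way round below 0.2 rad), for 0.2 s.
At the end, for the whole second after the job is handed in: Panel over the neck (centred within 6 mm, parallel within 0.08 rad, level within 0.06 rad), rim within 2 mm of the enclosure's flat top, fastener in line with the slot within 0.2 rad, the gripper still holding or pushing the panel with over 2 N (horizontal distance between panel and enclosure below 0.006 m and angle between the y axis of panel and the y axis of enclosure, either way round below 0.08 rad and angle between panel's own z axis and vertical below 0.06 rad and z of panel in the frame of enclosure between 0.046 and 0.052 m and angle between the y axis of wing and the y axis of enclosure, either way round below 0.2 rad and contact force between any of the fingers, the arm and panel above 2 N); the arm keeps its last pose, push and grip.
It fails at once if the screwdriver is moved more than 25 mm (distance of driver from where it was at the start of the episode above 0.025 m).
It fails at once if the glue bottle is moved more than 25 mm (distance of glue from where it was at the start of the episode above 0.025 m).
It fails at once if the pump unit is moved more than 25 mm (distance of pump_unit from where it was at the start of the episode above 0.025 m).
It also fails if it takes over 50 s, if anything falls off the work surface, if the arm or the gripper's body presses on something with over 40 N, if the wrist force passes 120 N, or if a joint passes its speed limit or range.

ROBOT

A 6-joint arm with a two-finger parallel gripper is mounted at the origin on a cart in front of the work surface, level with it; the furniture and walls round the work are solid. World frame = base frame: x ahead of the robot, y to its left, z up, the work surface at z = 0. Lengths are in mm, angles in rad, forces in N, time in s.
With the tool pointing down it reaches from about 300 to 775 mm from the base axis. Payload 14.6 kg.
Tool frame: the origin (TCP) lies midway between the tips of the shut fingers; the grasp point (between the pads) lies 19 mm behind it; y points along the fingers, z is the direction in which the jaws open and shut, and the axes are right-handed (so a half turn about y gives the same grasp; the last joint's range is limited). The gripper opens to 94 mm and grips with 3 to 60 N. Pads are 16 mm wide; open, the fingers measure 119 mm over their backs; the gripper's body (75 mm by 177 mm) begins 78 mm behind the grasp point.
Start: joints at [1.18, 0.3, 1.521, -0, 1.321, -0.067], TCP at [174.991, 521.409, 205.446] pointing down, gripper open.
Joint ranges: [-3.03, 3.03], [-0.79, 2.21], [0.23, 2.52], [-1.04, 4.18], [0, 3.07], [-2.55, 2.55]. Speed limits (rad/s): [2.22, 2.22, 2.57, 3.14, 3.14, 3.14].

INTERFACE

Orientations are given as [roll, pitch, yaw] about the fixed x, y, z axes, in that order (R = Rz(yaw) Ry(pitch) Rx(roll)).
In Python, from cell import manip gives the robot as it stands.
- The arm moves only by the tool play_rows, never from a script. Its argument "series" is a list of rows, each a list of 3 entries, a list of its own where there are three numbers: the shift along the tool's x, y, z in m, then the turn about the tool's y in rad, then the closure, from 0 (fully open) to 1 (shut). In form: [[[dx, dy, dz], twist, grip], ...]. A call has 1 to 20 rows; each row is the pose to reach, as a shift and turn from the pose measured when the call began, along the tool's axes at that moment; what a row does not reach only later rows make up. A row lasts 1/10 s, in which the tool goes at most 50 mm and 8.59 degrees, less where a joint would pass 70% of its speed; a pose out of reach is approached as far as the arm can. A call with a gripper value outside its range is refused whole. The fingers move at their own pace and stop on an object; "squeeze" is the grip in N (left out, the last holds). Time passes only in rows, so rows that repeat a pose let the fingers close. It gives the time, the measured TCP pose, the force and the opening at its end, in the units of the state.
- manip.read_state(): the state, without advancing time (a new reading comes with each control period).
- manip.camera(name): name is "scene" or "top" or "wrist"; returns the picture (480x640x3 uint8, red, green, blue); there is no depth.
- manip.camera_params(name): a dict with "K" (3x3 intrinsics, pixels), "dist_coeffs" ([k1, k2, p1, p2, k3] as OpenCV has them; the pictures are not rectified), "rvec" (rotation vector, rad) and "tvec" (3), from world to camera coordinates, as OpenCV has them. Camera axes: x right, y down, z forward; pixel columns grow to the right and rows downward; lengths in mm; the calibration is good to about 2 mm. A picture is of the moment at which its call begins: read the wrist's pose just before it. camera_params takes no time and is no camera call; for the wrist camera it gives the pose at the moment of the call.
- manip.sign_off(): hands the job in, once; it reports no verdict.
The state is a dict: "clock": time; "joints": joint angles; "qd": joint speeds; "effort": joint torques, N m; "eef_pos": TCP position; "eef_rot": TCP orientation; "wrist_force": force on the tool from outside, world axes, zero at the start; "moment": the same for the moment, N m; "finger_gap": finger opening in mm.
Only numpy, scipy, OpenCV 4.12 (cv2) and the standard library are available. Lean on these libraries where they do the work, as an engineer would, in place of code of your own. Each camera call takes 0.05 s, during which the arm holds its last target. There are 200 camera calls.

## Working session

There is one attempt and no reset: what is moved stays moved. The work goes in short steps, Python scripts to look and compute and a tool call to move; the robot and the scene stay as the last step left them, time stands still between calls to the robot, and variables do not carry over. Pictures are saved under pics/ and viewed, about 8 in all and at most 12, crops included, and the job is handed in when it is done.

Besides the shell and the picture viewer there is one more tool, called after ">>>" as name([rows], argument=value, ...), one row to a line, values as JSON. play_rows: Moves the arm, as the interface text tells. Its arguments: {"type":"object","properties":{"series":{"type":"array","items":{"type":"array"}},"squeeze":{"type":"number"}},"required":["series"]}

```bash
mkdir -p pics; ls; python3 - <<'E'
from cell import manip
import cv2
print(manip.read_state())
for n in("top","scene"):
    print(n,manip.camera_params(n))
    cv2.imwrite(f"pics/{n}0.png",manip.camera(n)[:,:,::-1])
E
```

```text
pics
{'clock': 0.0, 'joints': array([ 1.18036874e+00,  3.00460157e-01,  1.52158481e+00,  7.98761149e-06,
        1.32069548e+00, -6.65947139e-02]), 'qd': array([-0.0022416 ,  0.000286  ,  0.00105619,  0.00065525,  0.00081919,
        0.00156029]), 'effort': array([ 1.69589268e-03, -5.31794500e+01, -3.52741814e+01,  7.09352433e-02,
        2.43516272e-02, -1.14647382e-04]), 'eef_pos': array([174.90903849, 521.16923976, 204.89075576]), 'eef_rot': array([-1.57194106e+00,  8.40997659e-05, -3.23834902e-01]), 'wrist_force': array([ 0.57739448, -0.14768709, -0.05140949]), 'moment': array([ 0.00508032, -0.02712674,  0.01616334]), 'finger_gap': 93.76823200148387}
top {'K': array([[450.36727908,   0.        , 311.84552655],
       [  0.        , 450.36727908, 234.99445762],
       [  0.        ,   0.        ,   1.        ]]), 'dist_coeffs': array([0.01629015, 0.        , 0.        , 0.        , 0.        ]), 'rvec': array([ 2.1574871 , -2.10217019,  0.23517495]), 'tvec': array([  41.27837855,  461.53675518, 1020.51151484])}
scene {'K': array([[460.99786851,   0.        , 316.20682263],
       [  0.        , 460.99786851, 232.86630724],
       [  0.        ,   0.        ,   1.        ]]), 'dist_coeffs': array([-0.11260739,  0.        ,  0.        ,  0.        ,  0.        ]), 'rvec': array([ 2.2144525 , -0.94358711,  0.39339158]), 'tvec': array([-277.95214919,  312.36454769,  851.25685712])}
```

View pics/top0.png

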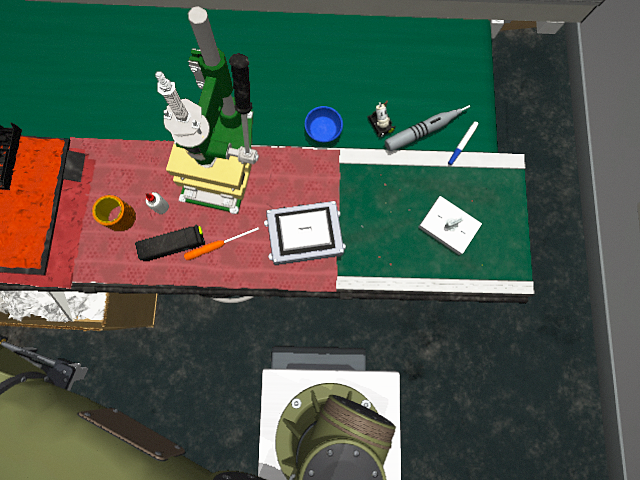

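View pics/scene0.png

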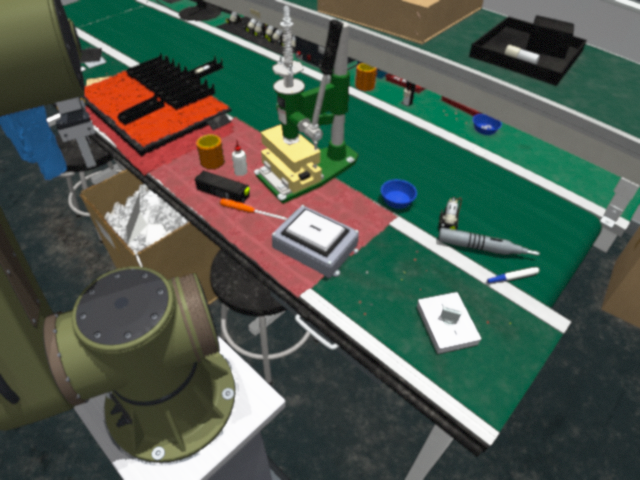

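The top view shows the enclosure with its neck around (305,230) and its slot at (305,228). The white panel is at (450,225) with its wing at (453,223), and the driver, pump unit and glue are to the left. In the scene view the enclosure is at (316,240) and the panel at (448,320). Next I'll measure by contours and ray casting.

```bash
cat > h.py <<'E'
import numpy as np, cv2
from cell import manip
def rays(P,uv):
    R=cv2.Rodrigues(np.array(P["rvec"]))[0]
    n=cv2.undistortPoints(np.float64(uv).reshape(-1,1,2),P["K"],P["dist_coeffs"])[:,0]
    return -R.T@np.array(P["tvec"]).ravel(), np.c_[n,np.ones(len(n))]@R
def cast(P,uv,z):
    c,d=rays(P,uv); return (c+d*((z-c[2])/d[:,2])[:,None])[:,:2]
def rect(p):
    (c,s,a)=cv2.minAreaRect(np.float32(p)); b=cv2.boxPoints((c,s,a))
    e=[b[1]-b[0],b[2]-b[1]]; l=max(e,key=np.linalg.norm)
    return np.round(c,1),np.round(s,1),round(float(np.arctan2(l[1],l[0])),3)
def blob(mask,roi,amin=150):
    m=np.zeros_like(mask); x0,y0,x1,y1=roi; m[y0:y1,x0:x1]=mask[y0:y1,x0:x1]
    cs=cv2.findContours(m,cv2.RETR_EXTERNAL,cv2.CHAIN_APPROX_NONE)[0]
    return [c[:,0] for c in cs if cv2.contourArea(c)>amin]
E
python3 - <<'E'
from h import *
P=manip.camera_params("top"); im=cv2.imread("pics/top0.png")
hsv=cv2.cvtColor(im,cv2.COLOR_BGR2HSV)
w=((hsv[...,1]<40)&(hsv[...,2]>190)).astype(np.uint8)
for n,roi,z in(("panel",(410,190,490,262),23),("neck",(275,208,332,254),67)):
    for c in blob(w,roi): print(n,rect(cast(P,c,z)),cv2.minAreaRect(c))
print("wing px", cast(P,[[453,223]],50))
d=((hsv[...,2]<60)).astype(np.uint8)
for c in blob(d,(265,200,345,262)): print("seal",rect(cast(P,c,57)))
o=im.copy()
cv2.imwrite("pics/crop1.png",cv2.resize(np.hstack([im[190:270,255:350],im[190:270,405:500]]),None,fx=4,fy=4,interpolation=cv2.INTER_CUBIC))
E
```

```text
panel (array([ 501.7, -285.6]), array([121.7,  91.5]), 0.982) ((450.8460998535156, 224.2307586669922), (51.03241729736328, 35.50081253051758), 33.6900634765625)
neck (array([468.5,  71.3]), array([ 79.5, 108.8]), -1.404) ((304.5000305175781, 229.50003051757812), (33.503501892089844, 47.24852752685547), 82.40535736083984)
wing px [[ 497.9870925  -282.15702142]]
seal (array([467.9,  70.9]), array([ 98.8, 127.3]), -1.4)
```

View pics/crop1.png

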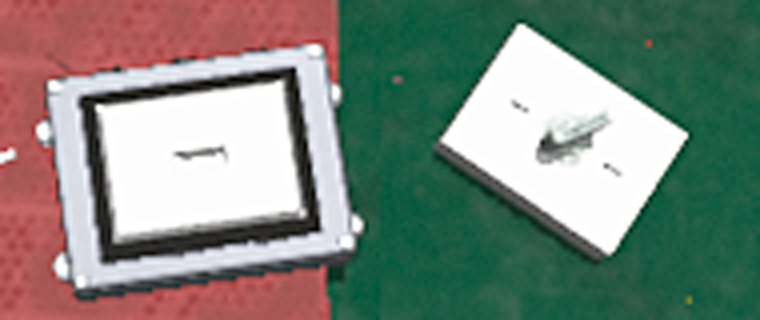

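The crop confirms the panel's long axis at about 0.98 rad, with the wing from (545,150) to (605,118), about -1.08 rad in world. The enclosure's long axis is at about -1.40 rad. I'll go above the panel and look with the wrist camera.

```bash
cat >> h.py <<'E'
from scipy.spatial.transform import Rotation as Rn
def shift(x,y,z,yaw):
    s=manip.read_state(); R=Rn.from_euler("xyz",s["eef_rot"]).as_matrix()
    d=R.T@(np.array([x,y,z])-s["eef_pos"])/1000
    print("t",s["clock"],"pos",s["eef_pos"].round(1),"rot",s["eef_rot"].round(4),"F",s["wrist_force"].round(1),"j6",s["joints"][5].round(3),"gap",round(s["finger_gap"],1))
    print("shift",d.round(4),"twist",round(s["eef_rot"][2]-yaw,4))
E
python3 -c "
from h import *
shift(501,-285,150,-1.08)"
```

```text
t 0.1 pos [174.9 521.2 204.9] rot [-1.5718e+00  1.0000e-04 -3.2380e-01] F [ 0.1 -0.3  0.4] j6 -0.067 gap 93.7
shift [ 0.5657  0.0556 -0.6605] twist 0.7562
```

>>> play_rows([
  [[0.566,0.0,-0.66],0.756,0],
  [[0.566,0.0,-0.66],0.756,0],
  [[0.566,0.0,-0.66],0.756,0],
  [[0.566,0.0,-0.66],0.756,0],
  [[0.566,0.0,-0.66],0.756,0],
  [[0.566,0.0,-0.66],0.756,0],
  [[0.566,0.0,-0.66],0.756,0],
  [[0.566,0.0,-0.66],0.756,0],
  [[0.566,0.0,-0.66],0.756,0],
  [[0.566,0.0,-0.66],0.756,0],
  [[0.566,0.0,-0.66],0.756,0],
  [[0.566,0.0,-0.66],0.756,0],
  [[0.566,0.0,-0.66],0.756,0],
  [[0.566,0.0,-0.66],0.756,0],
  [[0.566,0.0,-0.66],0.756,0],
  [[0.566,0.0,-0.66],0.756,0],
  [[0.566,0.055,-0.66],0.756,0],
  [[0.566,0.055,-0.66],0.756,0],
  [[0.566,0.055,-0.66],0.756,0],
  [[0.566,0.055,-0.66],0.756,0],
])

```text
clock: 2.1
eef_pos: [501.1, -284.6, 149.9]
eef_rot: [-1.572, 0.001, -1.081]
wrist_force: [0.5, 0.8, 0.7]
finger_gap: 93.8
```

```bash
python3 - <<'E'
from h import *
shift(501,-285,150,-1.08)
P=manip.camera_params("wrist"); im=manip.camera("wrist")[:,:,::-1]
cv2.imwrite("pics/w1.png",im); import pickle; pickle.dump(P,open("w1.pkl","wb"))
E
```

```text
t 2.1 pos [ 501.1 -284.6  149.9] rot [-1.5724e+00  1.0000e-03 -1.0805e+00] F [0.5 0.8 0.7] j6 -1.07 gap 93.8
shift [ 0.0003 -0.0001 -0.0003] twist -0.0005
```

View pics/w1.png

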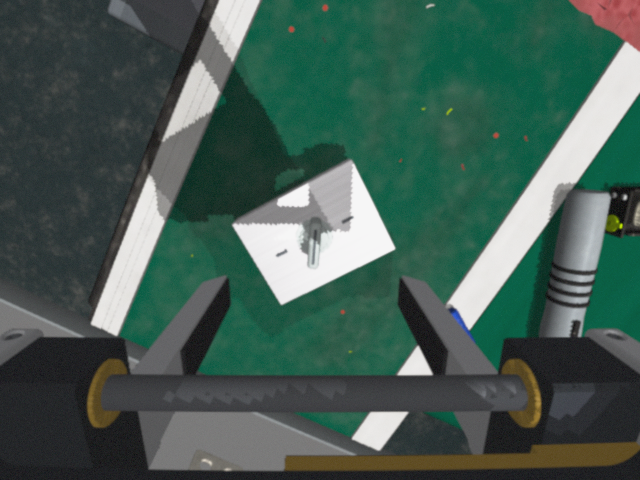

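The wrist view shows panel corners at (351,160), (395,247), (281,304) and (233,224). The wing's top ridge runs from about (316,220) to (313,267), centred between the fingers.

```bash
python3 - <<'E'
from h import *; import pickle
P=pickle.load(open("w1.pkl","rb")); im=cv2.imread("pics/w1.png")
c=cast(P,[[351,160],[395,247],[281,304],[233,224]],23); print(c.round(1),c.mean(0),rect(c))
w=cast(P,[[316,221],[313,267]],56); print(w,w.mean(0),np.arctan2(*(w[1]-w[0])[::-1]))
cv2.imwrite("pics/w1c.png",cv2.resize(im[150:310,225:405],None,fx=4,fy=3.7*4/3.7,interpolation=cv2.INTER_CUBIC)[:600])
E
```

```text
[[ 499.1 -210.8]
 [ 573.6 -259.4]
 [ 507.  -360.3]
 [ 433.2 -310. ]] [ 503.21613312 -285.15854583] (array([ 503. , -285.3]), array([120.9,  89.3]), 0.988)
[[ 494.35003504 -265.77024645]
 [ 510.71508695 -301.49883115]] [ 502.53256099 -283.6345388 ] -1.141278081748803
```

View pics/w1c.png

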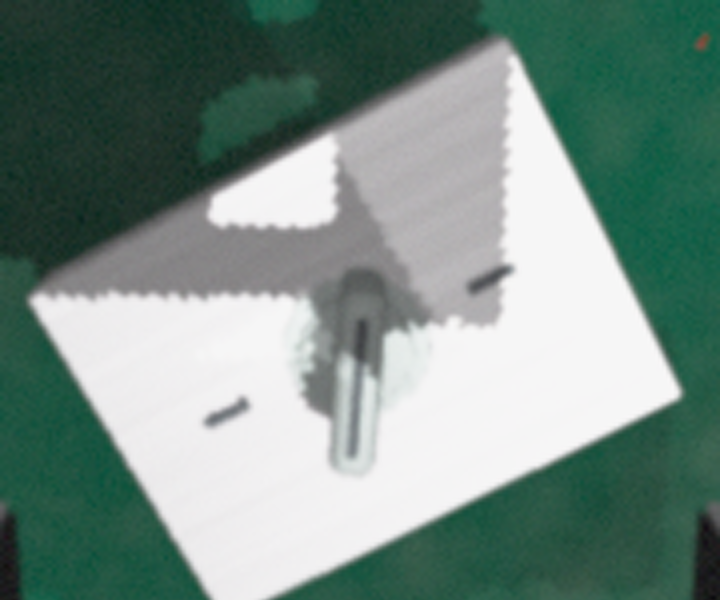

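Slot line in the crop runs (361,320)→(351,458), so the wing yaw is about -1.145 and the wing centre about (502.5,-284.5). Fastener angle is about 1.01. Descending to grasp.

>>> play_rows([
  [[0.001,0.04,0.001],0.065,0],
  [[0.001,0.08,0.001],0.065,0],
  [[0.001,0.105,0.001],0.065,0],
  [[0.001,0.12,0.001],0.065,0],
  [[0.001,0.12,0.001],0.065,0.5],
  [[0.001,0.12,0.001],0.065,1],
  [[0.001,0.12,0.001],0.065,1],
  [[0.001,0.12,0.001],0.065,1],
  [[0.001,0.12,0.001],0.065,1],
  [[0.001,0.12,0.001],0.065,1],
  [[0.001,0.12,0.001],0.065,1],
  [[0.001,0.12,0.001],0.065,1],
], squeeze=40)

```text
clock: 3.35
eef_pos: [502.7, -284.7, 31.0]
eef_rot: [-1.572, -0.001, -1.145]
wrist_force: [-0.5, 0.4, 0.2]
finger_gap: 33.3
```

>>> play_rows([
  [[0,0.001,0],0,1],
  [[0,0.001,0],0,1],
  [[0,0.001,0],0,1],
  [[0,0.001,0],0,1],
  [[0,0.001,0],0,1],
  [[0,0.001,0],0,1],
])

```text
clock: 3.95
eef_pos: [502.6, -284.7, 29.9]
eef_rot: [-1.572, -0.0, -1.145]
wrist_force: [-0.5, -0.5, -1.6]
finger_gap: 10.0
```

>>> play_rows([
  [[0,0,0],0,1],
  [[0,-0.05,0],0,1],
  [[0,-0.1,0],0,1],
  [[0,-0.11,0],0,1],
  [[0,-0.11,0],0,1],
  [[0,-0.11,0],0,1],
])

```text
clock: 4.55
eef_pos: [502.1, -284.2, 138.0]
eef_rot: [-1.573, 0.002, -1.145]
wrist_force: [0.6, -1.0, -3.1]
finger_gap: 10.0
```

```bash
python3 - <<'E'
from h import *; import pickle
shift(501,-285,150,-1.08)
P=manip.camera_params("wrist"); im=manip.camera("wrist")[:,:,::-1]
cv2.imwrite("pics/w2.png",im); pickle.dump(P,open("w2.pkl","wb"))
E
```

```text
t 4.55 pos [ 502.1 -284.2  138. ] rot [-1.5729  0.0017 -1.1448] F [ 0.6 -1.  -3.1] j6 -1.004 gap 10.0
shift [ 0.0003 -0.012  -0.0013] twist -0.0648
```

View pics/w2.png

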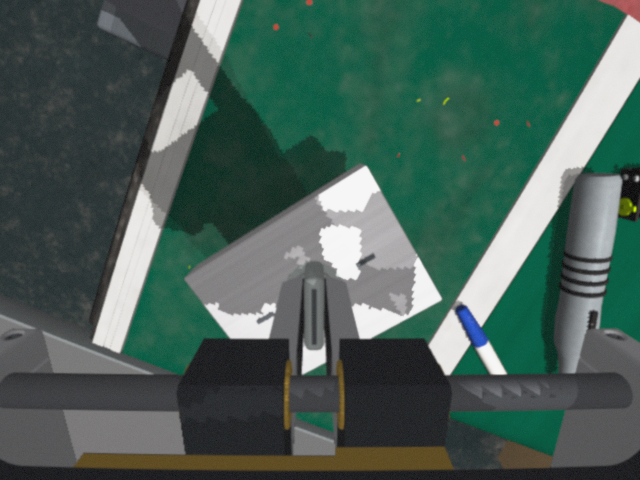

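The panel hangs level from the wing. Its corners are at (367,166), (441,298) and (186,278), and the marks on its top are at (366,260) and (266,318). Now I'll work out its in-hand pose.

```bash
python3 - <<'E'
from h import *; import pickle
P=pickle.load(open("w2.pkl","rb"))
z=138-30+23
c=cast(P,[[186,278],[367,166],[441,298],[266,318],[366,260]],z); print(c.round(1))
f=lambda a,b:(np.arctan2(*(b-a)[::-1]),np.linalg.norm(b-a))
print("long",f(c[0],c[1]),"short",f(c[2],c[1]),"marks",f(c[3],c[4]))
print("center diag",(c[0]+c[2])/2,"marks",(c[3]+c[4])/2)
E
```

```text
[[ 433.7 -309.1]
 [ 500.1 -209.4]
 [ 573.9 -258.9]
 [ 485.5 -313.5]
 [ 523.1 -256.2]]
long (np.float64(0.9835037677801342), np.float64(119.78446675229515)) short (np.float64(2.5500272416502696), np.float64(88.8963226807403)) marks (np.float64(0.9894335135927134), np.float64(68.5627340742842))
center diag [ 503.79428652 -284.00388357] marks [ 504.30776231 -284.82255195]
```

```bash
python3 -c "
from h import *
shift(600,15,180,-0.391)"
```

```text
t 4.6 pos [ 501.9 -284.1  137.6] rot [-1.5734  0.0024 -1.1448] F [-0.2 -0.5 -3.3] j6 -1.004 gap 10.0
shift [-0.232  -0.0424  0.2128] twist -0.7538
```

>>> play_rows([
  [[0,-0.04,0],0,1],
  [[-0.03,-0.043,0.027],-0.1,1],
  [[-0.06,-0.043,0.054],-0.2,1],
  [[-0.09,-0.043,0.081],-0.3,1],
  [[-0.12,-0.043,0.108],-0.4,1],
  [[-0.15,-0.043,0.135],-0.5,1],
  [[-0.18,-0.043,0.165],-0.6,1],
  [[-0.21,-0.043,0.19],-0.7,1],
  [[-0.232,-0.043,0.213],-0.754,1],
  [[-0.232,-0.043,0.213],-0.754,1],
  [[-0.232,-0.043,0.213],-0.754,1],
  [[-0.232,-0.043,0.213],-0.754,1],
])

```text
clock: 5.8
eef_pos: [599.7, 14.3, 179.5]
eef_rot: [-1.572, 0.005, -0.392]
wrist_force: [0.1, 0.2, -2.5]
finger_gap: 9.7
```

```bash
python3 - <<'E'
from h import *; import pickle
shift(468.3,71.2,160,-0.391)
P=manip.camera_params("wrist"); im=manip.camera("wrist")[:,:,::-1]
cv2.imwrite("pics/w3.png",im); pickle.dump(P,open("w3.pkl","wb"))
E
```

```text
t 5.8 pos [599.7  14.3 179.5] rot [-1.5719  0.0053 -0.3921] F [ 0.1  0.2 -2.5] j6 -1.216 gap 9.7
shift [-0.1431  0.0202  0.0024] twist -0.0011
```

View pics/w3.png

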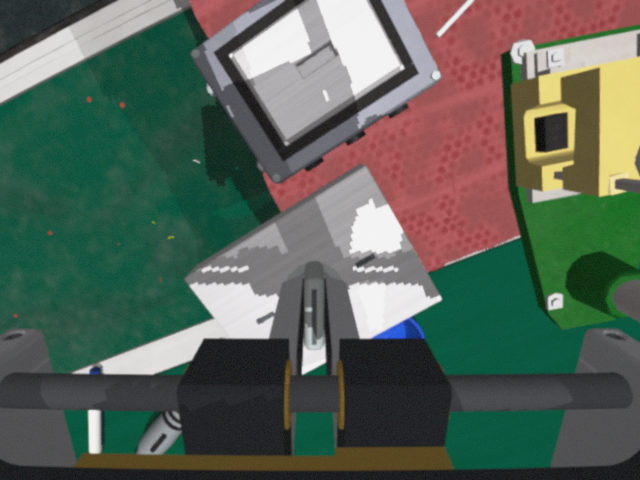

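```bash
python3 - <<'E'
import cv2
im=cv2.imread("pics/w3.png")
cv2.imwrite("pics/w3c.png",cv2.resize(im[0:190,185:450],None,fx=3,fy=3,interpolation=cv2.INTER_CUBIC))
E
```

```text
(no output)
```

View pics/w3c.png

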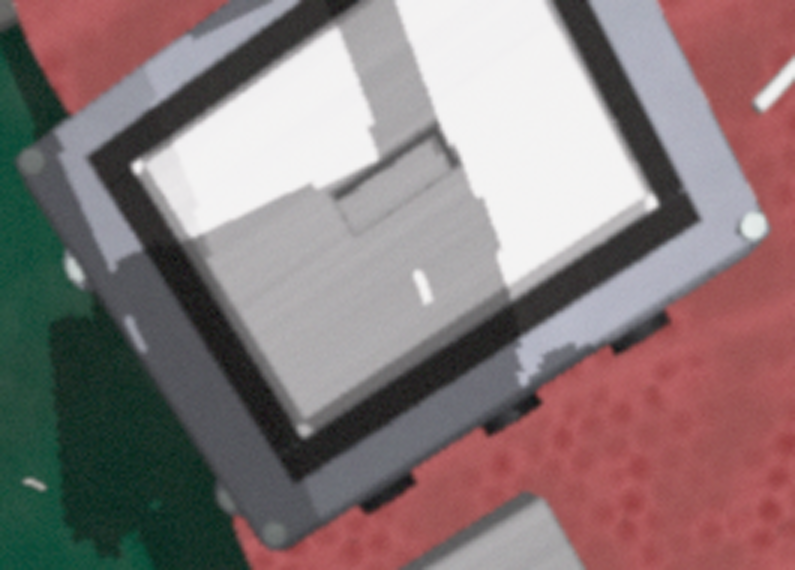

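The crop shows seal corners at (90,157), (297,482) and (699,217), neck corners at (133,165), (303,436) and (656,205), and the slot centred near (395,182). Computing the relative pose.

```bash
python3 - <<'E'
from h import *; import pickle
P=pickle.load(open("w3.pkl","rb"))
f=lambda a,b:(np.arctan2(*(b-a)[::-1]).round(4),np.linalg.norm(b-a).round(1))
C=lambda p,z:cast(P,np.array(p)/3+[185,0],z)
for n,p,z in(("seal",[[90,157],[297,482],[699,217]],57),("neck",[[133,165],[303,436],[656,205]],62)):
    c=C(p,z); print(n,"long",f(c[1],c[2]),"short",f(c[1],c[0]),"ctr",(c[0]+c[2])/2)
print("slot",C([[395,182]],67))
c=cast(P,[[186,278],[367,166],[441,298],[266,318],[366,260]],172.5)
print("panel long",f(c[0],c[1]),"short",f(c[2],c[1]),"marks",f(c[3],c[4]),"ctr",(c[0]+c[2])/2,(c[3]+c[4])/2)
s=manip.read_state();print(s["eef_pos"],s["eef_rot"])
E
```

```text
seal long (np.float64(1.7484), np.float64(128.8)) short (np.float64(-2.9717), np.float64(99.2)) ctr [470.11305486  72.17169627]
neck long (np.float64(1.741), np.float64(110.2)) short (np.float64(-2.973), np.float64(80.5)) ctr [470.57997789  71.70154841]
slot [[471.00838009  71.31711461]]
panel long (np.float64(1.7357), np.float64(119.7)) short (np.float64(-2.9807), np.float64(88.9)) marks (np.float64(1.7409), np.float64(68.5)) ctr [601.85391655  15.57880997] [602.76481077  15.31764842]
[599.79274646  14.14148262 179.86365538] [-1.57163202  0.00471487 -0.39238774]
```

```bash
python3 -c "
from h import *
shift(468.1,70.7,120,-0.388)"
```

```text
t 5.85 pos [599.8  14.1 179.9] rot [-1.5716  0.0047 -0.3924] F [-0.4 -0.2 -1.7] j6 -1.216 gap 9.3
shift [-0.143   0.0605  0.002 ] twist -0.0044
```

>>> play_rows([
  [[-0.04,0,0.001],-0.004,1],
  [[-0.08,0,0.001],-0.004,1],
  [[-0.12,0,0.002],-0.004,1],
  [[-0.143,0.01,0.002],-0.004,1],
  [[-0.143,0.04,0.002],-0.004,1],
  [[-0.143,0.06,0.002],-0.004,1],
  [[-0.143,0.06,0.002],-0.004,1],
  [[-0.143,0.06,0.002],-0.004,1],
  [[-0.143,0.06,0.002],-0.004,1],
])

```text
clock: 6.75
eef_pos: [468.8, 70.5, 121.7]
eef_rot: [-1.571, 0.003, -0.389]
wrist_force: [0.0, 0.4, -1.9]
finger_gap: 9.5
```

```bash
python3 - <<'E'
from h import *
shift(468.1,70.7,88,-0.388)
for n in("wrist","scene"):
    im=manip.camera(n)[:,:,::-1]; cv2.imwrite(f"pics/{n}4.png",im)
a=cv2.imread("pics/wrist4.png")[60:360,140:500]; b=cv2.resize(cv2.imread("pics/scene4.png")[150:300,230:410],(360,300),interpolation=cv2.INTER_CUBIC)
cv2.imwrite("pics/c4.png",np.hstack([a,b]))
E
```

```text
t 6.75 pos [468.8  70.5 121.7] rot [-1.5709  0.0032 -0.3891] F [ 0.   0.4 -1.9] j6 -1.111 gap 9.5
shift [-0.0006  0.0337 -0.    ] twist -0.0011
```

View pics/c4.png

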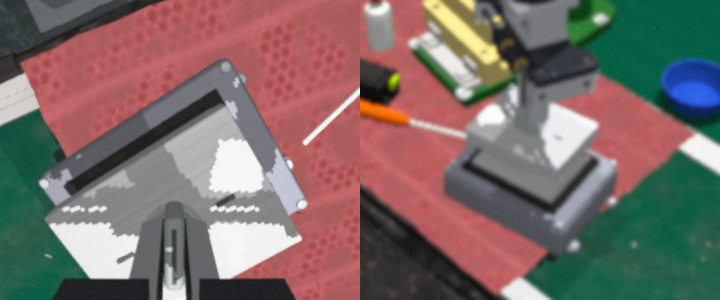

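The panel hovers parallel over the enclosure, with the seal strip even along its visible edge. Lowering slowly onto the seal.

>>> play_rows([
  [[-0.0005,0.01,0],-0.001,1],
  [[-0.0005,0.02,0],-0.001,1],
  [[-0.0005,0.023,0],-0.001,1],
  [[-0.0005,0.026,0],-0.001,1],
  [[-0.0005,0.029,0],-0.001,1],
  [[-0.0005,0.032,0],-0.001,1],
  [[-0.0005,0.034,0],-0.001,1],
  [[-0.0005,0.035,0],-0.001,1],
  [[-0.0005,0.035,0],-0.001,1],
  [[-0.0005,0.035,0],-0.001,1],
  [[-0.0005,0.035,0],-0.001,1],
])

```text
clock: 7.95
eef_pos: [468.1, 70.9, 86.7]
eef_rot: [-1.571, 0.003, -0.388]
wrist_force: [-2.2, 0.1, 2.7]
finger_gap: 9.9
```

```bash
python3 - <<'E'
from h import *
shift(468.1,70.7,86,-1.404)
print(manip.read_state()["moment"])
E
```

```text
t 7.95 pos [468.1  70.9  86.7] rot [-1.5708  0.0031 -0.3878] F [-2.2  0.1  2.7] j6 -1.112 gap 9.9
shift [ 0.      0.0007 -0.0001] twist 1.0162
[-0.04898927  0.43607012  0.03290048]
```

Seated: TCP z 86.7 gives a rim near 57, with light contact. Turning the fastener clockwise by 1.016 rad.

>>> play_rows([
  [[0,0,0],0,1],
  [[0,0,0],0,1],
  [[0,0,0],0.1,1],
  [[0,0,0],0.2,1],
  [[0,0,0],0.3,1],
  [[0,0,0],0.4,1],
  [[0,0,0],0.5,1],
  [[0,0,0],0.6,1],
  [[0,0,0],0.7,1],
  [[0,0,0],0.8,1],
  [[0,0,0],0.9,1],
  [[0,0,0],1.016,1],
  [[0,0,0],1.016,1],
  [[0,0,0],1.016,1],
  [[0,0,0],1.016,1],
  [[0,0,0],1.016,1],
])

```text
clock: 9.55
eef_pos: [468.4, 70.8, 86.8]
eef_rot: [-1.573, 0.002, -1.402]
wrist_force: [1.6, 1.0, 1.5]
finger_gap: 9.9
```

```bash
python3 - <<'E'
from h import *; import pickle
shift(468.1,70.7,79,-1.404)
print(manip.read_state()["moment"])
P=manip.camera_params("wrist")
for n in("wrist","top"):
    im=manip.camera(n)[:,:,::-1]; cv2.imwrite(f"pics/{n}5.png",im)
pickle.dump(P,open("w5.pkl","wb"))
E
```

```text
t 9.55 pos [468.4  70.8  86.8] rot [-1.5728e+00  1.5000e-03 -1.4022e+00] F [1.6 1.  1.5] j6 -0.098 gap 9.9
shift [ 0.0001  0.0078 -0.0003] twist 0.0018
[-0.09146689 -0.427031    0.05578185]
```

View pics/wrist5.png

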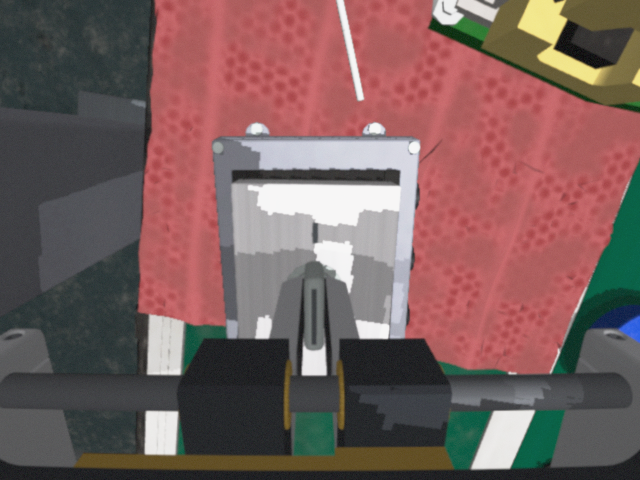

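The panel is square on the enclosure: its edge runs (232,183)–(399,183), parallel to the box edge (218,138)–(416,139). The wing slot at x≈315 lies along the long side. Pressing down.

>>> play_rows([
  [[0,0.001,0],0,1],
  [[0,0.002,0],0,1],
  [[0,0.003,0],0,1],
  [[0,0.004,0],0,1],
  [[0,0.005,0],0,1],
  [[0,0.006,0],0,1],
  [[0,0.007,0],0,1],
  [[0,0.008,0],0,1],
  [[0,0.008,0],0,1],
  [[0,0.008,0],0,1],
  [[0,0.008,0],0,1],
], squeeze=55)

```text
clock: 10.75
eef_pos: [468.5, 70.8, 79.7]
eef_rot: [-1.572, 0.001, -1.403]
wrist_force: [-6.0, 0.6, 16.8]
finger_gap: 9.1
```

>>> play_rows([
  [[0,0.001,0],0,1],
  [[0,0.0015,0],0,1],
  [[0,0.0015,0],0,1],
  [[0,0.0015,0],0,1],
  [[0,0.0015,0],0,1],
])

```text
clock: 11.25
eef_pos: [468.5, 70.8, 79.6]
eef_rot: [-1.572, 0.001, -1.402]
wrist_force: [-9.5, -1.3, 26.5]
finger_gap: 9.7
```

```bash
python3 - <<'E'
from h import *
shift(468.1,70.7,79,-1.404)
w=manip.camera("wrist")[:,:,::-1]; s=manip.camera("scene")[:,:,::-1]; t=manip.camera("top")[:,:,::-1]
r=lambda a:cv2.resize(np.ascontiguousarray(a),(390,300),interpolation=cv2.INTER_CUBIC)
cv2.imwrite("pics/c6.png",np.vstack([np.hstack([r(w[100:380,138:502]),r(s[190:280,260:377])]),np.hstack([r(s[130:310,200:434]),r(t[180:300,130:370])])]))
shift(468.1,70.7,79,-1.404)
E
```

```text
t 11.25 pos [468.5  70.8  79.6] rot [-1.5720e+00  1.3000e-03 -1.4025e+00] F [-9.5 -1.3 26.5] j6 -0.097 gap 9.7
shift [ 0.0001  0.0006 -0.0004] twist 0.0015
t 11.4 pos [468.5  70.8  79.7] rot [-1.5719e+00  1.3000e-03 -1.4025e+00] F [-8.6 -0.6 26.1] j6 -0.097 gap 9.9
shift [ 0.      0.0007 -0.0005] twist 0.0015
```

View pics/c6.png

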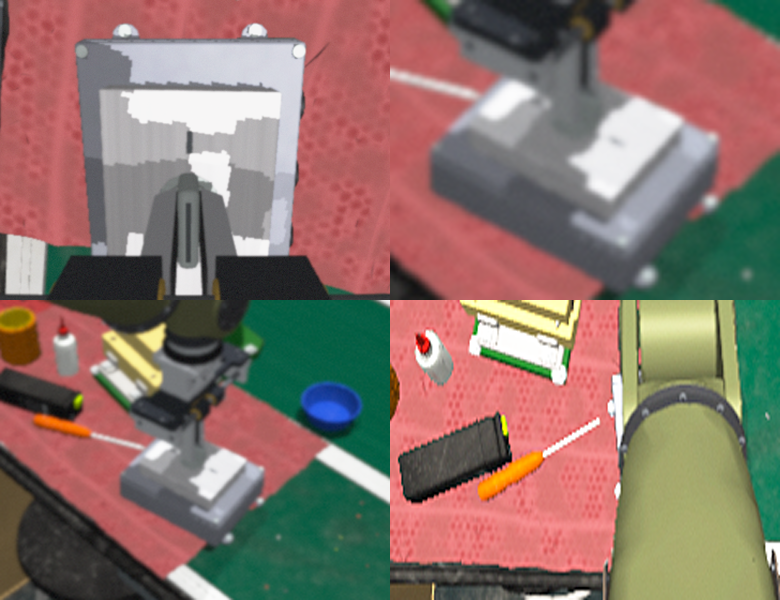

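The pictures show the panel flush, square and level on the enclosure, with the bystanders where they were. The TCP stayed at 79.7 mm while the force rose from 17 to 26 N, so it is against a hard stop: home. Handing in.

```bash
python3 -c "
from cell import manip
print(manip.sign_off())"
```

```text
the job is handed in; nothing more can be done
None
```

I handed the job in at about 11.4 s with the panel pressed home on the enclosure and the gripper still holding it. I lifted the panel by its wing and set it squarely on the seal. I then turned the fastener clockwise about 1.01 rad into line with the slot and pressed down.

- **Pressed home:** The tool travelled 7.1 mm down and stopped hard at a tool height of 79.7 mm. That puts the rim at about 50 mm. Pushing further raised the force from 17 to 26 N with no more movement.
- **Alignment:** The tool's yaw is -1.402 rad; the camera measurements of the slot direction ran from -1.393 to -1.404 rad. The last pictures show the panel square and level.
- **Sideways force:** About 9 N along x remained at the end, probably the panel bearing lightly on the neck. I left it because the panel showed no visible tilt or shift.
- **Bystanders:** The screwdriver, glue bottle and pump unit look unmoved in the final pictures, though I did not measure them.

The sign-off reported no verdict, and none of the checks disagreed with each other.

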